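Pack the sample bottle and put the tray back in the rack

ROBOT

A 7-joint arm with a two-finger parallel gripper is mounted at the origin on the work surface. World frame = base frame: x ahead of the robot, y to its left, z up, the work surface at z = 0. Lengths are in m, angles in rad, forces in N, time in s.
With the tool pointing down it reaches from about 0.425 to 0.825 m from the base axis. Payload 3.6 kg.
Tool frame: the origin (TCP) lies where the fingers leave the gripper's body, on its centre line; the fingertips stand 73 mm ahead of it and the grasp point (between the pads) lies 54 mm ahead of it; x points along the fingers, y is the direction in which the jaws open and shut, and the axes are right-handed (so a half turn about x gives the same grasp; the last joint's range is limited). The gripper opens to 85 mm and grips with 20 to 120 N. Pads are 22 mm wide; open, the fingers measure 114 mm over their backs; the gripper's body (76 mm by 85 mm) begins 54 mm behind the grasp point. The pads swing forward as they close: fully open they stand 13 mm farther back than shut.
Start: joints at [1.198, 0.615, -0.013, 1.423, 0.008, 1.103, -0.04], TCP at [0.22, -0.611, 0.304] pointing down, gripper open.
Joint ranges: [-3.12, 3.12], [-0.3, 2.06], [-1.34, 1.32], [0.26, 2.42], [-1.36, 4.5], [0.01, 1.98], [-2.84, 2.84]. Speed limits (rad/s): [2.79, 2.79, 3.14, 3.14, 3.14, 3.14, 3.14].

INTERFACE

Orientations are given as a unit quaternion [x, y, z, w].
In Python, from station import arm, snapshot, camera_info, ticket gives the robot as it stands. Calls block until the motion is done:
- arm.movep(position, orientation): joint-space move of the TCP to a pose.
- arm.line_to(position, velocity=0.15, ori=None): straight line of the TCP; ori=None keeps the orientation; velocity is the mean speed in m/s.
- arm.move_j(angles): joint-space move.
- arm.move_gripper(opening, effort=None): opening from 0.0 (shut) to 1.0 (fully open); effort is the grip in N (None keeps the last); returns when the fingers have stopped.
- arm.pause(seconds).
- arm.ik(position, orientation): joint angles nearest the present ones, or None.
- snapshot(name): name is "scene" or "top"; returns the picture (400x640x3 uint8, blue, green, red); there is no depth.
- camera_info(name): a dict with "fx", "fy", "cx", "cy" (pixels), "dist_coeffs" ([k1, k2, p1, p2, k3] as OpenCV has them; the pictures are not rectified), "R" (3x3) and "t" (3): a world point X has camera coordinates R X + t. Camera axes: x right, y down, z forward; pixel columns grow to the right and rows downward; lengths in m; the calibration is good to about 2 mm. A picture is of the moment at which its call begins. camera_info takes no time and is no camera call.
A pose or a line that the arm cannot do raises arm.MotionError and nothing moves.
- ticket.finish_job(): hands the job in, once; it reports no verdict.
Readings, each from a call of its own:
- arm.read_time(): time.
- arm.read_joint_positions(): joint angles.
- arm.read_dq(): joint speeds.
- arm.read_effort(): joint torques, N m.
- arm.read_tool_pos(): TCP position.
- arm.read_eef_rot(): TCP orientation.
- arm.read_ft_force(): force on the tool from outside, world axes, zero at the start.
- arm.read_wrist_torque(): the same for the moment, N m.
- arm.read_opening(): opening from 0.0 (shut) to 1.0 (fully open).
Only numpy, scipy, OpenCV 4.12 (cv2) and the standard library are available. Lean on these libraries where they do the work, as an engineer would, in place of code of your own. Each camera call takes 0.05 s, during which the arm holds its last target. There are 200 camera calls.

TASK

Put the checked sample bottle from the rest back into the empty place of the tray, laid head to tail beside the bottle that is already there; set it down, do not drop it. Then slide the tray with both bottles into the empty bay of the rack until it is fully home with its front flush, and leave the full-size wine bottle, the tape roll and the scanner where they are.

Things in the scene. Friction and masses are not known exactly. Their poses are not given: they have to be found in the camera images.
- sample_bottle: The checked 100 ml sample bottle, dark glass, pale label, 140 mm long, 0.2 kg, lying on the rest, its axis 35 mm above the bench. Origin on its axis 42 mm from the base; x runs along the axis to the mouth; it may be rolled about it. Body 42 mm across from x = -42 to +44, shoulder tapering to x = 66, neck 18 mm across from 66 to 98 mm. Grip it across the body at its origin.
- sample_bottle_mouth (a point): Centre of the sample bottle's mouth, on its axis, 98 mm ahead of its origin.
- packed_bottle: A second bottle, the same in every way, already lying in the tray with its neck towards the tray's front. Origin and axes as for the sample bottle.
- rest: Fixed wooden rest under the sample bottle: two V-notched uprights 34 mm high on a spine 26 mm wide and 10 mm high. The one under the body is 80 mm wide, at x = -34 to -24 mm, the one under the neck 48 mm wide, at x = 79 to 89 mm; between them the bottle's sides are free. Origin on the bench below the bottle's origin, x towards the mouth, z up.
- tray: Wooden tray, 168 mm long (x), 178 mm wide (y), 0.35 kg, on the bench before the empty bay. Origin at the centre of its underside; -x is its front, facing the robot; +x enters the bay first. Floor 6 mm thick, front board 8 mm thick and 54 mm high, other walls 8 mm thick and 32 mm high. It holds two bottles along x, axes 31 mm high: the packed one at y = +35 mm, an empty place at y = -35 mm.
- free_place (a point): The tray's empty place: where the sample bottle's origin belongs, at x = -28, y = -35, z = 31 mm in the tray's frame, mouth towards the tray's +x (rear). Two battens across the tray at x = -58 and +58 mm, 10 mm thick, tops 30 mm high, carry it: a wide V notch for the body in front, a narrow one for the neck behind. 6 mm of play along x each way; 25 mm free on both sides of the body.
- tray_pull (a point): Centre of the wooden block pull on the tray's front: 34 mm long (x), 26 mm wide (y), 22 mm high; it lies at x = -101, y = 0, z = 34 mm in the tray's frame. Nothing stands beside it; it can be gripped across its width from above.
- bay: The rack's empty bay, fixed: pine box open only at the front, roofed. Outside 180 mm deep, 204 wide, 65 high; inside 168 deep, 182 wide, 57 high; side walls flare by 5 mm each over the first 10 mm. No floor: the tray slides on the bench. Origin on the bench at the middle of the front opening, x into the bay. Fully home, the tray's origin is at x = 84 mm, its front flush, only the pull stands out.
- full_bay: The other bay of the rack, fixed, like the first but filled by a tray that is already home; it stands beside the empty bay, on either side, with the same heading, 206 mm between centres. Its tray's front is flush and its pull stands out 34 mm. Origin and axes as for the empty bay.
- wine_bottle: Full-size wine bottle standing on the bench, 75 mm across and 300 mm high; a bystander. Origin at the centre of its base.
- tape_roll: Roll of packing tape lying flat, 110 mm across and 48 mm high; a bystander. Origin at the centre of its underside.
- scanner: Hand-held barcode scanner lying on its side, about 105 by 165 mm and 46 mm high; a bystander. Origin under its head; the handle runs to -y.

How it is judged:
On the way, in this order (a step that is already met when the one before it is completed fails the run):
1. the sample bottle lies head to tail in the tray's empty place, let go (x of sample_bottle in the frame of tray between -0.038 and -0.018 m and y of sample_bottle in the frame of tray between -0.04 and -0.03 m and z of sample_bottle in the frame of tray below 0.035 m and x of sample_bottle_mouth in the frame of tray above 0.055 m and contact force between the fingers and sample_bottle below 0.05 N), for 0.2 s.
2. the tray is fully home in the empty bay (x of tray in the frame of bay above 0.079 m and y of tray in the frame of bay between -0.005 and 0.005 m), for 0.2 s.
At the end, for the whole second after the job is handed in: The tray is in the empty bay, within 5 mm of flush and 5 mm sideways, straight to 0.04 rad, at rest. The sample bottle (mouth to the rear) and the packed bottle (mouth to the front) lie in their own notches: within 10 mm along, 5 mm across, 4 mm in height, at rest (all of step 2 and x of tray in the frame of bay below 0.087 m and z of tray in the frame of bay below 0.004 m and angle between the x axis of tray and the x axis of bay, either way round below 0.04 rad and x of sample_bottle in the frame of tray between -0.038 and -0.018 m and y of sample_bottle in the frame of tray between -0.04 and -0.03 m and z of each of sample_bottle, packed_bottle in the frame of tray below 0.035 m and x of sample_bottle_mouth in the frame of tray above 0.055 m and x of packed_bottle in the frame of tray between 0.018 and 0.038 m and y of packed_bottle in the frame of tray between 0.03 and 0.04 m and linear speed of tray below 0.02 m/s and linear speed of each of sample_bottle, packed_bottle below 0.03 m/s); the robot touches nothing.
It fails at once if the sample bottle is dropped: it falls freely faster than 0.6 m/s (from about 18 mm) (linear speed of sample_bottle above 0.6 m/s and contact force between anything else and sample_bottle below 0.01 N).
It fails at once if the wine bottle is moved by more than 30 mm (distance of wine_bottle from where it was at the start of the episode above 0.03 m).
It fails at once if the tape roll is moved by more than 30 mm (distance of tape_roll from where it was at the start of the episode above 0.03 m).
It fails at once if the scanner is moved by more than 30 mm (distance of scanner from where it was at the start of the episode above 0.03 m).
It also fails if it takes over 69 s, if anything falls off the work surface, if the arm or the gripper's body presses on something with over 40 N, if the wrist force passes 120 N, or if a joint passes its speed limit or range.

## Working session

There is one attempt and no reset: what is moved stays moved. The work goes in short steps, each a Python script; the robot and the scene stay as the last script left them, time stands still between calls to the robot, and variables do not carry over. Pictures are saved under pics/ and viewed, about 8 in all and at most 12, crops included, and the job is handed in when it is done.

```bash
ls; mkdir -p pics; python3 - <<'E'
from station import arm, snapshot, camera_info
import cv2
for n in("scene","top"):
    im=snapshot(n); cv2.imwrite(f"pics/{n}0.png",im)
    c=camera_info(n); print(n,c)
print(arm.read_time(),arm.read_eef_rot(),arm.read_tool_pos())
E
```

```text
pics
scene {'fx': 388.7061246459696, 'fy': 388.7061246459696, 'cx': 319.93967094468144, 'cy': 200.2279480376416, 'dist_coeffs': array([-0.03315253,  0.        ,  0.        ,  0.        ,  0.        ]), 'R': array([[-0.45147052,  0.89224039,  0.00902486],
       [ 0.52215973,  0.2723856 , -0.80818024],
       [-0.7235493 , -0.36015713, -0.58886608]]), 't': array([ 0.27183555, -0.18693042,  1.46637049])}
top {'fx': 424.3095719817349, 'fy': 424.3095719817349, 'cx': 319.0457138158758, 'cy': 199.93548829893933, 'dist_coeffs': array([-0.0507218,  0.       ,  0.       ,  0.       ,  0.       ]), 'R': array([[ 0.01823661, -0.99980359,  0.00775911],
       [-0.97989846, -0.01941441, -0.19854999],
       [ 0.19866163, -0.00398226, -0.98006005]]), 't': array([-0.05219484,  0.48521905,  1.40105221])}
0.1 [-0.69640103 -0.12246733  0.69672044 -0.12086349] [ 0.22015262 -0.61103179  0.30285564]
```

View pics/top0.png

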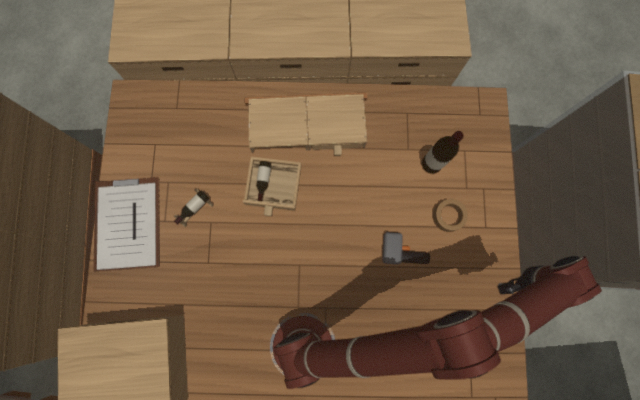

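View pics/scene0.png

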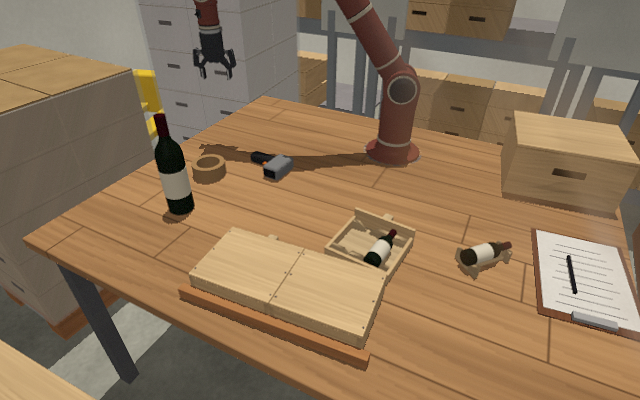

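The top view shows the rack at about (307,120), with the empty bay on the left. The tray is at (272,183), its packed bottle's neck at (262,195), and the sample bottle on its rest at (193,207), neck toward the lower left. The wine bottle, tape and scanner are all on the right. Next I'll enlarge the working area.

```bash
cat > h.py <<'E'
import numpy as np, cv2
from station import arm, snapshot, camera_info, ticket
def ray(cam,uv):
    c=camera_info(cam); K=np.array([[c['fx'],0,c['cx']],[0,c['fy'],c['cy']],[0,0,1]])
    p=cv2.undistortPoints(np.array(uv,float).reshape(-1,1,2),K,c['dist_coeffs']).reshape(-1,2)
    d=np.c_[p,np.ones(len(p))]@c['R']; return -c['R'].T@c['t'],d
def plane(cam,uv,z):
    o,d=ray(cam,uv); return o+d*((z-o[2])/d[:,2])[:,None]
def proj(cam,X):
    c=camera_info(cam); K=np.array([[c['fx'],0,c['cx']],[0,c['fy'],c['cy']],[0,0,1]])
    return cv2.projectPoints(np.array(X,float).reshape(-1,1,3),cv2.Rodrigues(c['R'])[0],c['t'],K,c['dist_coeffs'])[0].reshape(-1,2)
def crop(im,x0,y0,x1,y1,s,f):
    o=cv2.resize(im[y0:y1,x0:x1],None,fx=s,fy=s,interpolation=cv2.INTER_CUBIC)
    for x in range((x0+9)//10*10,x1,10):
        cv2.line(o,(int((x-x0+.5)*s),0),(int((x-x0+.5)*s),5 if x%50 else 14),(0,0,255),1)
        if x%20==0: cv2.putText(o,str(x),(int((x-x0)*s),24),0,.35,(0,0,255),1)
    for y in range((y0+9)//10*10,y1,10):
        cv2.line(o,(0,int((y-y0+.5)*s)),(5,int((y-y0+.5)*s)),(0,0,255),1)
        if y%20==0: cv2.putText(o,str(y),(8,int((y-y0+.5)*s)+4),0,.35,(0,0,255),1)
    cv2.imwrite(f,o)
E
python3 - <<'E'
from h import *
crop(cv2.imread('pics/top0.png'),170,85,375,235,3.9,'pics/c1.png')
crop(cv2.imread('pics/scene0.png'),180,195,520,350,2.35,'pics/c2.png')
E
```

```text
(no output)
```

View pics/c1.png

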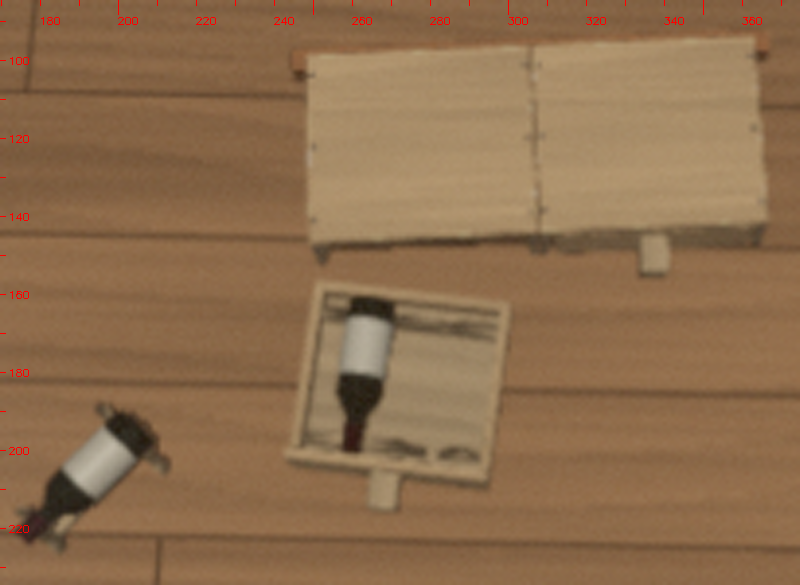

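View pics/c2.png

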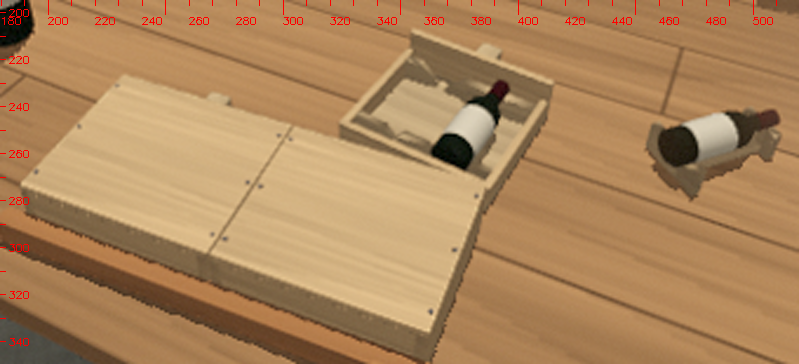

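The crops show the tray rotated a little relative to the rack, with its front-board top edge in the top image at about (244,202)–(295,208). The empty place is on the robot's right. I'll measure everything now.

```bash
cat > meas.py <<'E'
from h import *
P=lambda pts:(np.array(pts,float)+.5)/3.9-.5+np.array([170,85])
S=lambda pts:(np.array(pts,float)+.5)/2.35-.5+np.array([180,195])
def bottle(cam,im,roi,h):
    x0,y0,x1,y1=roi; hsv=cv2.cvtColor(im,cv2.COLOR_BGR2HSV).astype(int)
    b,g,r=[im[...,i].astype(int) for i in range(3)]
    m=((hsv[...,2]<75)|((hsv[...,1]<45)&(hsv[...,2]>110))|((r<110)&(g<45))).astype(np.uint8)
    k=np.zeros_like(m);k[y0:y1,x0:x1]=m[y0:y1,x0:x1]
    n,l,s,_=cv2.connectedComponentsWithStats(k); j=1+np.argmax(s[1:,4]); k=l==j
    lab=k&(hsv[...,2]>110); v,u=np.nonzero(lab); L=plane(cam,[[u.mean(),v.mean()]],h+.010)[0]
    v,u=np.nonzero(k); X=plane(cam,np.c_[u,v],h)[:,:2]; c=X.mean(0); w,V=np.linalg.eigh(np.cov((X-c).T)); a=V[:,1]
    if a@(c-L[:2])<0:a=-a
    # a toward neck (away from label)
    t=(X-c)@a; q=(X-c)@np.array([-a[1],a[0]])
    o=camera_info(cam); o=-o['R'].T@o['t']
    print(cam,'n',len(u),'axis',np.degrees(np.arctan2(a[1],a[0])).round(1),'ext',t.min().round(4),t.max().round(4),'width',np.ptp(q).round(4),'label',L.round(4),'c',c.round(4))
    for name,e,r,sg in(('base',t.min()-.0015,.021,-1),('mouth',t.max()+.0015,.009,1)):
        p=np.r_[c+a*e,h]; vis=(o-p)[:2]@(a*sg)>0
        z=h-r if vis else h+r
        p2=o+(p-o)*(z-o[2])/(h-o[2]); print('  ',name,p2.round(4),'origin->',(p2[:2]+a*(.042 if sg<0 else -.098)).round(4))
E
python3 - <<'E'
from meas import *
T=cv2.imread('pics/top0.png');C=cv2.imread('pics/scene0.png')
for i,(r1,r2,h) in enumerate((((172,186,213,226),(455,232,520,270),.035),((252,158,274,203),(362,225,400,270),.031))):
    bottle('top',T,r1,h); bottle('scene',C,r2,h)
print('roof top FL,joint,FR,RR,RL\n',plane('top',P([[312,245],[540,233],[766,222],[758,38],[307,52]]),.065).round(4))
print('roof scene FL,joint,FR,\n',plane('scene',S([[478,192],[292,126],[123,76],[22,186],[430,332],[212,253]]),.065).round(4))
print('tray rear z32\n',plane('top',P([[318,283],[509,303]]),.032).round(4))
print('tray front z54\n',plane('top',P([[286,460],[488,486]]),.054).round(4))
print('tray front scene z54\n',plane('scene',S([[552,84],[414,31]]),.054).round(4))
print('tray rear scene z32\n',plane('scene',S([[341,127]]),.032).round(4))
print('pull z45 top\n',plane('top',P([[369,472],[400,475],[398,510],[368,508]]),.045).round(4))
E
```

```text
top n 360 axis 137.5 ext -0.0615 0.0775 width 0.0434 label [0.4672 0.3833 0.045 ] c [0.4596 0.3935]
   base [0.5105 0.3566 0.014 ] origin-> [0.4795 0.385 ]
   mouth [0.4    0.4439 0.044 ] origin-> [0.4723 0.3777]
scene n 516 axis -39.3 ext -0.0886 0.065 width 0.0534 label [0.4612 0.3854 0.045 ] c [0.4644 0.3815]
   base [0.4222 0.4353 0.056 ] origin-> [0.4548 0.4087]
   mouth [0.5057 0.3395 0.026 ] origin-> [0.4298 0.4015]
top n 178 axis -6.1 ext -0.034 0.0338 width 0.0395 label [0.579  0.1526 0.041 ] c [0.5919 0.1528]
   base [0.5618 0.1594 0.01  ] origin-> [0.6035 0.1549]
   mouth [0.6243 0.1478 0.04  ] origin-> [0.5269 0.1583]
scene n 483 axis 175.0 ext -0.0605 0.0902 width 0.0432 label [0.568  0.1515 0.041 ] c [0.5636 0.1501]
   base [0.6051 0.1387 0.01  ] origin-> [0.5633 0.1424]
   mouth [0.483  0.1605 0.04  ] origin-> [0.5806 0.1519]
roof top FL,joint,FR,RR,RL
 [[ 0.6638  0.2012  0.065 ]
 [ 0.679  -0.0013  0.065 ]
 [ 0.6936 -0.2028  0.065 ]
 [ 0.871  -0.1965  0.065 ]
 [ 0.8485  0.2157  0.065 ]]
roof scene FL,joint,FR,
 [[ 0.681   0.1971  0.065 ]
 [ 0.6822 -0.0033  0.065 ]
 [ 0.6978 -0.2054  0.065 ]
 [ 0.8737 -0.1912  0.065 ]
 [ 0.8445  0.2136  0.065 ]
 [ 0.8575  0.0124  0.065 ]]
tray rear z32
 [[0.6388 0.1995 0.032 ]
 [0.6233 0.026  0.032 ]]
tray front z54
 [[0.4708 0.2156 0.054 ]
 [0.4513 0.0388 0.054 ]]
tray front scene z54
 [[0.4806 0.2142 0.054 ]
 [0.4614 0.0408 0.054 ]]
tray rear scene z32
 [[0.6286 0.0269 0.032 ]]
pull z45 top
 [[0.4633 0.1439 0.045 ]
 [0.4611 0.1166 0.045 ]
 [0.4301 0.1171 0.045 ]
 [0.4313 0.1433 0.045 ]]
```

```bash
cat >> h.py <<'E'
from scipy.spatial.transform import Rotation as Ro
def ori(deg):  # jaw axis heading, tool down
    c,s=np.cos(np.radians(deg)),np.sin(np.radians(deg))
    return Ro.from_matrix(np.array([[0,c,s],[0,s,-c],[-1,0,0]])).as_quat()
E
python3 - <<'E'
from meas import *
print('full pull', plane('top',P([[640,236],[671,235],[667,275],[639,275],[655,256]]),.045).round(4))
print('wine',plane('top',[[432,166]],0.).round(3))
p=arm.read_tool_pos(); arm.line_to([p[0],p[1],.45],velocity=.25)
q=np.array(arm.read_joint_positions()); print(q.round(3))
q[0]=-.70; arm.move_j(list(q)); print(arm.read_tool_pos(),arm.read_time())
for d in(47.5,-132.5):
    print(d,[None if v is None else np.round(v,2) for v in (arm.ik([.4745,.38,.2],ori(d)),arm.ik([.4745,.38,.089],ori(d)),arm.ik([.515,.088,.2],ori(d-143)),arm.ik([.515,.088,.085],ori(d-143)))])
print([np.round(arm.ik(x,ori(d)),2) for x,d in(([.4465,.1302,.088],84.5),([.655,.0998,.088],94),([.4465,.1302,.088],-95.5),([.655,.0998,.088],-86))])
E
```

```text
full pull [[ 0.6848 -0.0911  0.045 ]
 [ 0.6864 -0.1191  0.045 ]
 [ 0.6486 -0.1158  0.045 ]
 [ 0.6481 -0.0906  0.045 ]
 [ 0.6662 -0.1048  0.045 ]]
wine [[ 0.629 -0.449  0.   ]]
[ 1.195  0.534 -0.007  1.164  0.004  1.446 -0.036]
[0.50936514 0.40215187 0.44830693] 4.5
47.5 [array([-0.68,  0.66, -0.04,  1.67,  0.04,  0.81,  0.08]), array([-0.69,  0.82, -0.04,  1.74,  0.05,  0.59,  0.07]), array([-0.51,  0.59,  0.45,  1.92, -0.38,  0.71, -1.5 ]), array([-0.4 ,  0.77,  0.29,  1.99, -0.48,  0.45, -1.41])]
-132.5 [array([-1.08,  0.74,  0.64,  1.68, -0.54,  0.9 , -2.54]), array([-1.03,  0.89,  0.54,  1.75, -0.67,  0.7 , -2.43]), array([-0.13,  0.56, -0.12,  1.91,  0.1 ,  0.68,  1.16]), array([-0.15,  0.75, -0.09,  1.98,  0.16,  0.42,  1.11])]
[array([-0.28,  0.7 , -0.08,  2.14,  0.17,  0.31,  0.97]), array([-0.09,  0.88, -0.16,  1.56,  0.19,  0.71,  1.3 ]), array([-0.48,  0.71,  0.23,  2.15, -0.47,  0.33, -1.53]), array([-0.4 ,  0.91,  0.4 ,  1.58, -0.47,  0.75, -1.3 ])]
```

```bash
python3 - <<'E'
from h import *
arm.movep([.4745,.38,.2],ori(47.5)); arm.move_gripper(1.0,60)
arm.line_to([.4745,.38,.089],velocity=.1); print(arm.read_ft_force())
arm.move_gripper(0.0,60); arm.pause(.2)
print(arm.read_opening(),arm.read_ft_force(),arm.read_tool_pos(),arm.read_time())
arm.line_to([.4745,.38,.2],velocity=.1); print(arm.read_opening(),arm.read_ft_force(),arm.read_time())
for n in('top','scene'): cv2.imwrite(f'pics/{n}1.png',snapshot(n))
a=cv2.imread('pics/top1.png');b=cv2.imread('pics/scene1.png')
cv2.imwrite('pics/m1.png',np.vstack([cv2.resize(a[150:250,150:310],None,fx=5,fy=3*5/5)[:300],cv2.resize(b[180:300,380:540],None,fx=5,fy=2.5)]) if 0 else np.hstack([cv2.resize(a[130:250,130:250],(400,400)),cv2.resize(b[150:280,400:530],(400,400))]))
E
```

```text
[ 0.84039531 -0.0401276   0.5326078 ]
0.4693732314892823 [-3.55904362 -3.34818004  6.20282519] [0.47336612 0.37870531 0.08966916] 7.65
0.47345370150991184 [ 0.1150016  -0.07099923 -2.0998845 ] 8.9083
```

View pics/m1.png

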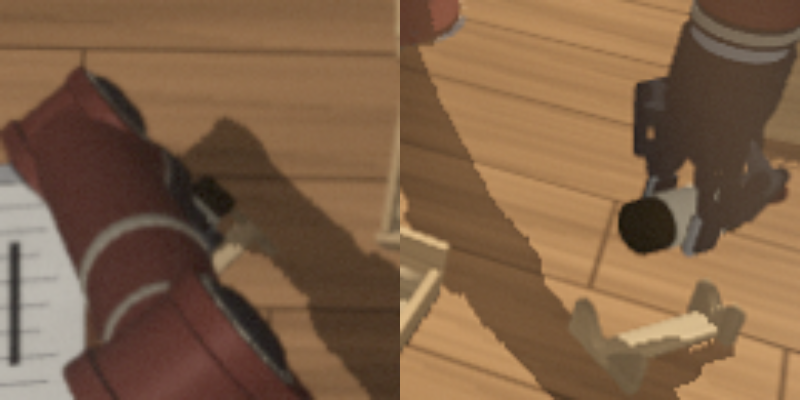

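The bottle is held at opening 0.473 and weighs about 2.1 N. Its base disc in the scene view is at about (478,224). I'll use that to check the grip offset along the axis, then place it.

```bash
python3 - <<'E'
from h import *
im=cv2.imread('pics/scene1.png'); g=im.max(2); m=np.zeros_like(g); m[208:236,468:486]=(g[208:236,468:486]<62)
n,l,s,c=cv2.connectedComponentsWithStats(m); j=1+np.argmax(s[1:,4]); print(s[j],c[j])
t=arm.read_tool_pos(); a=np.array([np.cos(np.radians(137.5)),np.sin(np.radians(137.5))])
e=s[j]; 
for uv in(c[j],[478,223.8],[e[0]+10,e[1]+e[3]/2]):
    p=plane('scene',[uv],t[2]-.054)[0]; d=p[:2]-t[:2]; print(p.round(4),'along',(d@a).round(4),'across',(d@[-a[1],a[0]]).round(4))
# predicted pixels of base centre
print(proj('scene',[np.r_[t[:2]-.042*a,t[2]-.054]]))
E
```

```text
[471 214  15  18 227] [478.59030837 222.59471366]
[0.4959 0.356  0.1451] along -0.0321 across 0.0028
[0.5012 0.3555 0.1451] along -0.0363 across -0.0004
[0.4949 0.3613 0.1451] along -0.0277 across -0.0004
[[475.88852212 224.25505839]]
```

```bash
python3 - <<'E'
from h import *
arm.movep([.5152,.0881,.2],ori(-95.5)); arm.line_to([.5152,.0881,.13],velocity=.1)
im=snapshot('scene'); cv2.imwrite('pics/scene2.png',im)
crop(im,310,150,440,260,6,'pics/c3.png')
t=arm.read_tool_pos(); print(t,arm.read_opening(),arm.read_time())
a=np.array([np.cos(np.radians(-5.5)),np.sin(np.radians(-5.5))])
print('mouth exp',proj('scene',[np.r_[t[:2]+.098*a,t[2]-.0545]]))
E
```

```text
[0.5157221  0.08807019 0.13060914] 0.4690068106181238 11.2
mouth exp [[346.88394056 238.37088713]]
```

View pics/c3.png

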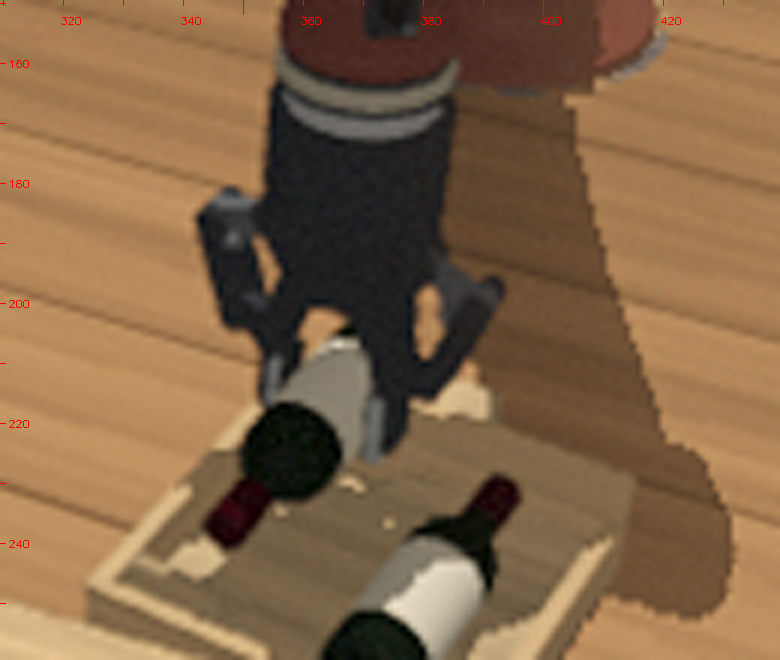

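The mouth appears at about (347,238), against a predicted (346.9,238.4), so the bottle is well aligned above the place. Now I'll set it down.

```bash
python3 - <<'E'
from h import *
arm.line_to([.5152,.0881,.095],velocity=.08); print(arm.read_ft_force())
for z in (.091,.089,.087,.0855,.0845,.0835):
    arm.line_to([.5152,.0881,z],velocity=.02); f=arm.read_ft_force(); print(z,arm.read_tool_pos().round(4) if hasattr(arm.read_tool_pos(),'round') else arm.read_tool_pos(),np.round(f,1))
    if f[2]>1.5: break
o=arm.read_opening(); arm.move_gripper(.58); arm.pause(.3); print(o,arm.read_opening(),np.round(arm.read_ft_force(),2))
z=arm.read_tool_pos()[2]
arm.line_to([.5152,.0881,z+.03],velocity=.03); arm.line_to([.5152,.0881,.2],velocity=.15)
print(np.round(arm.read_ft_force(),2))
arm.movep([.44,-.12,.25],ori(-95.5)); print(arm.read_time())
for n in('top','scene'): cv2.imwrite(f'pics/{n}3.png',snapshot(n))
crop(cv2.imread('pics/top3.png'),225,85,355,230,4,'pics/a.png');crop(cv2.imread('pics/scene3.png'),310,190,440,280,2.15,'pics/b.png')
a=cv2.imread('pics/a.png');b=cv2.resize(cv2.imread('pics/scene3.png')[195:275,320:420],(275,220),interpolation=cv2.INTER_CUBIC)
o=np.zeros((580,520+276,3),np.uint8);o[:a.shape[0],:520]=a[:580];o[:220,521:796]=b;cv2.imwrite('pics/c4.png',o)
E
```

```text
[ 1.06696722  0.23709459 -1.47664197]
0.091 [0.5152 0.0882 0.0911] [-0.4  0.1 -0.7]
0.089 [0.5151 0.0881 0.0889] [ 0.2 -0.3 -1.9]
0.087 [0.5151 0.0881 0.0869] [-0.  -0.3 -2.1]
0.0855 [0.5154 0.0876 0.0858] [ 0.1 -1.   2.2]
0.4753366783669386 0.5811342551373789 [-0.58  0.19  0.69]
[-0.44 -0.25  0.14]
16.225
```

View pics/c4.png

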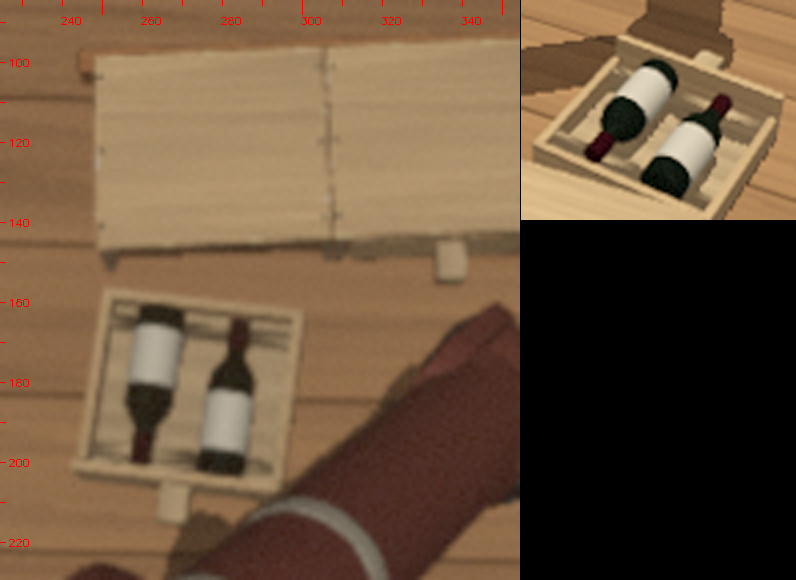

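The sample bottle lies in its notches with its mouth to the rear: neck at (281,165) and base at (278,202) in the top view. The tray looks undisturbed. Next I'll grip the pull, align the tray with the bay and slide it in step by step, watching the forces.

```bash
cat > slide.py <<'E'
from h import *
BAY=np.array([.671,.1015]); TH=4.0; Z=.087
def tcp(x,y,dth=0,back=.105):  # tray origin in bay frame -> TCP
    th=np.radians(TH); R=lambda t:np.array([[np.cos(t),-np.sin(t)],[np.sin(t),np.cos(t)]])
    p=BAY+R(th)@[x,y]+R(th+np.radians(dth))@[-back,0]; return [p[0],p[1],Z],ori(TH+dth-90)
def go(x,y,v=.04):
    p,o=tcp(x,y); arm.line_to(p,velocity=v,ori=o); f=np.array(arm.read_ft_force()); r=np.array(arm.read_tool_pos())
    print(x,y,'err mm',((r-p)*1e3).round(1),'F',f.round(1),'M',np.round(arm.read_wrist_torque(),2),'op',round(arm.read_opening(),3)); return f
E
python3 - <<'E'
from slide import *
t=np.array([.5465,.1202])+.105*np.array([-np.cos(np.radians(5.5)),np.sin(np.radians(5.5))])
arm.move_gripper(1.0); arm.movep([*t,.2],ori(-95.5)); arm.line_to([*t,Z],velocity=.12); print(np.round(arm.read_ft_force(),2))
arm.move_gripper(0.0,50); arm.pause(.2); print(arm.read_opening(),np.round(arm.read_ft_force(),2),arm.read_tool_pos())
go(-.105,0); arm.pause(.2)
print(arm.read_time())
for n in('top','scene'): cv2.imwrite(f'pics/{n}4.png',snapshot(n))
a=cv2.resize(cv2.imread('pics/top4.png')[85:225,225:355],None,fx=3.2,fy=3.2,interpolation=cv2.INTER_CUBIC)
b=cv2.resize(cv2.imread('pics/scene4.png')[185:305,300:430],None,fx=2.9,fy=2.9,interpolation=cv2.INTER_CUBIC)
o=np.zeros((460,800,3),np.uint8);o[:a.shape[0],:a.shape[1]]=a;o[:b.shape[0],420:420+b.shape[1]]=b;cv2.imwrite('pics/c5.png',o)
E
```

```text
[ 0.34  0.47 -0.41]
0.2968946428787179 [-0.77 -0.71  4.95] [0.4420672  0.13025918 0.0873433 ]
-0.105 0 err mm [-3.7  4.9  0.3] F [-7.5  9.3 12.1] M [1.24 1.12 0.35] op 0.296
21.1833
```

View pics/c5.png

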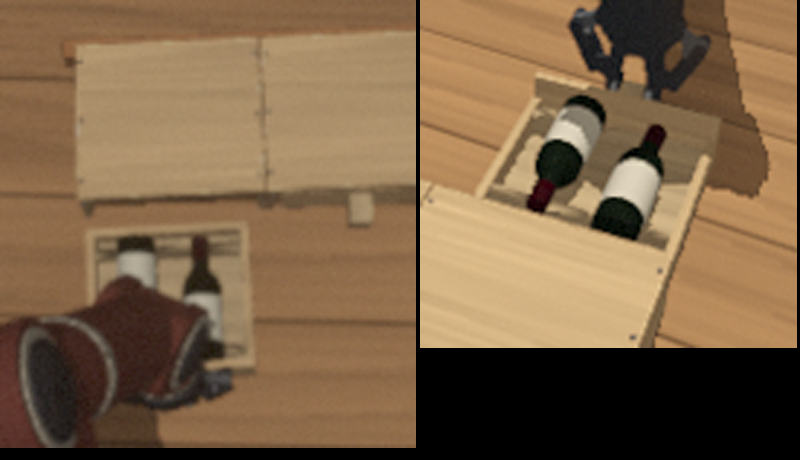

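```bash
sed -i 's/Z=.087/Z=.089/' slide.py; python3 - <<'E'
from slide import *
Q=lambda pts:(np.array(pts,float)+.5)/3.2-.5+np.array([225,85])
p=plane('top',Q([[88,231],[247,223]]),.032)[:,:2]; th=np.radians(TH);R=np.array([[np.cos(th),-np.sin(th)],[np.sin(th),np.cos(th)]])
d=p[0]-p[1];print('rear corners',p.round(4),'heading',np.degrees(np.arctan2(-d[0],d[1])).round(2),'in bay',((p-BAY)@R).round(4))
print('tool heading',Ro.from_quat(arm.read_eef_rot()).as_matrix()[:,1].round(4))
r=plane('top',Q([[82,200],[265,191]]),.065)[:,:2];d=r[0]-r[1];print('roof',r.round(4),np.degrees(np.arctan2(-d[0],d[1])).round(2),'in bay',((r-BAY)@R).round(4))
y=-.0045
f=go(-.095,y)
arm.pause(.3);print(np.round(arm.read_ft_force(),1),arm.read_tool_pos(), arm.read_time())
M=Ro.from_quat(arm.read_eef_rot()).as_matrix()[:,1];print(M.round(4))
E
```

```text
rear corners [[0.6401 0.196 ]
 [0.6528 0.0208]] heading 4.13 in bay [[-0.0242  0.0965]
 [-0.0238 -0.0792]]
tool heading [ 0.0785 -0.9969 -0.0085]
roof [[0.6649 0.199 ]
 [0.679  0.0009]] 4.08 in bay [[ 0.0007  0.0977]
 [ 0.001  -0.1009]]
-0.095 -0.0045 err mm [-0.3  0.3 -0.6] F [ 0.1  2.1 -4.7] M [0.43 0.3  0.21] op 0.295
[ 0.9  1.4 -5.3] [0.47143882 0.08302524 0.08873656] 22.0083
[ 0.0697 -0.9976 -0.    ]
```

```bash
python3 - <<'E'
from slide import *
y=-.003
for x in (-.086,-.076,-.066,-.055):
    f=go(x,y,.03)
    if np.linalg.norm(f[:2])>25: break
print(arm.read_time())
E
```

```text
-0.086 -0.003 err mm [ 0.7 -0.2 -0. ] F [ 0.5 -1.1 -7.1] M [ 0.    0.41 -0.11] op 0.294
-0.076 -0.003 err mm [0.8 0.1 0.1] F [ 0.1  0.8 -6.2] M [ 0.05  0.3  -0.05] op 0.298
-0.066 -0.003 err mm [1.  0.2 0.1] F [ 0.4  0.6 -5.1] M [0.17 0.36 0.1 ] op 0.296
-0.055 -0.003 err mm [1.  0.2 0.1] F [ 1.2  0.8 -5.2] M [0.19 0.25 0.09] op 0.297
23.9417
```

```bash
sed -i 's/Z=.089/Z=.0885/' slide.py; python3 - <<'E'
from slide import *
y=-.003
for x in (-.035,-.01,.015,.035,.05,.06,.068,.074,.078):
    f=go(x,y,.04)
    if np.linalg.norm(f[:2])>20: break
print(arm.read_time())
im=snapshot('top'); cv2.imwrite('pics/top5.png',im)
E
```

```text
-0.035 -0.003 err mm [1.2 0.1 0.1] F [ 0.3  0.8 -6.6] M [0.26 0.19 0.12] op 0.297
-0.01 -0.003 err mm [1.1 0.1 0.1] F [ 0.6  0.9 -5. ] M [0.25 0.17 0.12] op 0.292
0.015 -0.003 err mm [1.1 0.1 0.1] F [ 1.3  0.6 -5.2] M [0.23 0.1  0.09] op 0.297
0.035 -0.003 err mm [1.1 0.1 0.1] F [ 1.5  0.4 -6.1] M [0.24 0.14 0.11] op 0.297
0.05 -0.003 err mm [1.2 0.1 0.1] F [ 1.6  1.6 -5.1] M [0.26 0.14 0.08] op 0.303
0.06 -0.003 err mm [0.9 0.1 0.1] F [ 1.3  0.6 -5.2] M [0.24 0.14 0.09] op 0.294
0.068 -0.003 err mm [0.8 0.1 0.1] F [ 1.2  1.2 -5.3] M [0.25 0.19 0.11] op 0.296
0.074 -0.003 err mm [ 0.7 -0.   0. ] F [-0.6 -0.2 -4.3] M [0.26 0.26 0.09] op 0.3
0.078 -0.003 err mm [ 0.5 -0.   0. ] F [-0.   0.2 -4.8] M [0.29 0.29 0.15] op 0.297
28.6167
```

```bash
python3 - <<'E'
from slide import *
y=-.003
for x in np.arange(.080,.099,.002):
    f=go(x,y,.02)
    if f[0]<-9: break
arm.pause(.3); print(np.round(arm.read_ft_force(),1),arm.read_tool_pos())
arm.move_gripper(.55); arm.pause(.2); print(np.round(arm.read_ft_force(),1))
p=arm.read_tool_pos(); arm.line_to([p[0],p[1],.22],velocity=.1); print(arm.read_time())
arm.movep([.45,-.12,.3],ori(-90))
for n in('top','scene'): cv2.imwrite(f'pics/{n}6.png',snapshot(n))
crop(cv2.imread('pics/top6.png'),235,90,375,180,5.7,'pics/c6.png'); print(arm.read_time())
E
```

```text
0.08 -0.003 err mm [-0.1 -0.  -0. ] F [-1.8  0.7 -3.6] M [0.26 0.46 0.11] op 0.297
0.082 -0.003 err mm [ 0.1  0.  -0. ] F [-0.8 -0.9 -4.7] M [0.17 0.49 0.11] op 0.3
0.084 -0.003 err mm [-0.4 -0.2 -0.2] F [-3.3 -0.1 -3.8] M [0.16 0.78 0.12] op 0.296
0.08600000000000001 -0.003 err mm [-2.2 -0.3 -0.6] F [-7.5  0.2 -2.5] M [0.01 1.3  0.22] op 0.297
0.08800000000000001 -0.003 err mm [-4.  -0.5 -0.9] F [-11.2  -0.3   0.3] M [-0.05  1.77  0.21] op 0.295
[-11.8  -0.2  -0.7] [0.65029683 0.09684142 0.08761829]
[0.3 0.4 0.9]
32.225
33.5083
```

View pics/c6.png

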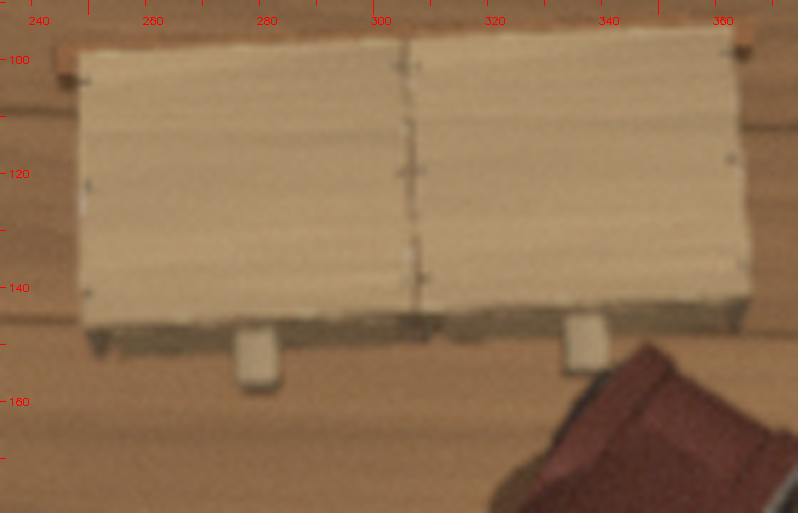

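The left pull sticks out as far as its home neighbour's: about 70 and 69 crop pixels below the roof edge. The pulls are about 57.5 px apart, consistent with 206 mm, and the back stop was felt at x ≈ 0.084. The arm is clear, so I'll hand in.

```bash
python3 - <<'E'
from h import *
p=plane('top',(np.array([[257,358],[586,344]])+.5)/5.7-.5+[235,90],.045);print(p.round(4),np.linalg.norm(p[0]-p[1]).round(4),np.round(arm.read_ft_force(),2))
ticket.finish_job()
E
```

```text
[[ 0.6543  0.0982  0.045 ]
 [ 0.6674 -0.1042  0.045 ]] 0.2028 [ 0.18 -0.02 -0.67]
the job is handed in; nothing more can be done
```

I put the sample bottle back in the tray's empty place, mouth to the rear. Then I slid the tray into the empty bay by its pull until it met the back wall, and handed the job in at about 33.5 s. No verdict is reported at hand-in.

**Bottle:** It touched down with about 4 N at an axis height of about 31 mm before I let go. The pictures then showed it in its notches, head to tail with the packed one. I did not check the bottles again once the tray was in the roofed bay.

**Tray:** Sideways forces stayed under 2 N on the way in. The back wall was felt at x ≈ 84 mm, where 84 mm is fully home. Its pull stands out as far as the neighbouring tray's.

**A check that disagreed slightly:** The two pulls measured 203 mm apart in the last picture, where 206 mm was expected. That is about one pixel of error, and the bay walls leave only 2 mm of play each way.

**Bystanders:** The arm passed well above the wine bottle, tape roll and scanner, but I did not measure their positions afterwards.

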